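# Isolate and draw the red fuse carrier

### The arm

A 6-joint arm with a two-finger parallel gripper is mounted at the origin on a cart in front of the work surface, level with it; the furniture and walls round the work are solid. World frame = base frame: x ahead of the robot, y to its left, z up, the work surface at z = 0. Lengths are in m, angles in rad, forces in N, time in s.
With the tool pointing down it reaches from about 0.325 to 0.775 m from the base axis. Payload 5.5 kg.
Tool frame: the origin (TCP) lies on the centre line of the jaws, within the pads' length; the fingertips stand 25 mm ahead of it and the grasp point (between the pads) lies 6 mm ahead of it; z points along the fingers, y is the line along which they close (so a half turn about z gives the same grasp; the last joint's range is limited). The gripper opens to 85 mm and grips with 20 to 120 N. Pads are 22 mm wide; open, the fingers measure 114 mm over their backs; the gripper's body (76 mm by 85 mm) begins 54 mm behind the grasp point. The pads swing forward as they close: fully open they stand 13 mm farther back than shut.
Start: joints at [1.26, 0.091, 1.231, -0, 1.82, -0.057], TCP at [0.151, 0.581, 0.256] pointing down, gripper open.
Joint ranges: [-2.87, 2.87], [-0.86, 2.18], [0.17, 2.46], [-1.51, 4.65], [0.06, 2.69], [-2.65, 2.65]. Speed limits (rad/s): [2.57, 2.57, 3.01, 3.14, 3.14, 3.14].

### API

Orientations are given as a unit quaternion [x, y, z, w].
In Python, from station import read_state, read_camera, get_calibration, finish_job gives the robot as it stands.
- The arm moves only by the tool send_rows, never from a script. Its argument "plan" is a list of rows, each an object of numbers: "x", "y", "z": the shift along the tool's x, y, z in cm; "rx", "ry", "rz": the turn, a rotation vector about the tool's x, y, z in rad; "hand": the closure in counts, from 0 (fully open) to 255 (shut). A call has 1 to 8 rows; each row shifts and turns the commanded pose from where the row before left it, along the tool's axes as they then stand; what a row does not reach is not made up. A row lasts 1/12 s, in which the tool goes at most 41.7 mm and 7.16 degrees, less where a joint would pass 70% of its speed; a pose out of reach is approached as far as the arm can. A call is refused whole if a number of a shift passes 4.17 or a number of a turn 0.125, either way. A call with a gripper value outside its range is refused whole. The fingers move at their own pace and stop on an object; the grip force is fixed at half the most. Time passes only in rows, so rows that do not move let the fingers close. It gives the time, the measured TCP pose, the force, the opening and the grip force at its end, in the units of the state.
- read_state(): the state, without advancing time (a new reading comes with each control period).
- read_camera(name): name is "side" or "top" or "wrist"; returns the picture (480x640x3 uint8, red, green, blue); there is no depth.
- get_calibration(name): a dict with "fx", "fy", "cx", "cy" (pixels), "k1" (the pictures are not rectified: a ray, as slopes to the right and down, at radius r is drawn at 1 + k1 r^2 times it, then the intrinsics apply), "world_from_camera" (4x4, takes a point from camera to world coordinates). Camera axes: x right, y down, z forward; pixel columns grow to the right and rows downward; lengths in m; the calibration is good to about 2 mm. A picture is of the moment at which its call begins: read the wrist's pose just before it. get_calibration takes no time and is no camera call; for the wrist camera it gives the pose at the moment of the call.
- finish_job(): hands the job in; it is judged then, once.
The state is a dict: "time_s": time; "joint_pos": joint angles; "joint_velocities": joint speeds; "tau": joint torques, N m; "tool_pos": TCP position; "eef_rot": TCP orientation; "force": force on the tool from outside, world axes, zero at the start; "torque": the same for the moment, N m; "gripper_width": finger opening in m; "grasp_force": force on a finger pad.
Only numpy, scipy, OpenCV 4.12 (cv2) and the standard library are available. Lean on these libraries where they do the work, as an engineer would, in place of code of your own. Each camera call takes 0.05 s, during which the arm holds its last target. There are 200 camera calls.

### The job

Isolate the fuse unit that holds the red fuse carrier: first throw the yellow switch lever on that same base fully over to its far side, and only then pinch the carrier's two black side catches together and draw the carrier straight up out of its base. Finish while still holding it: the program ends with the red carrier gripped by its two pinched catches, upright and still, at least 100 mm above where it sat and touching nothing but the fingers. Leave the blue fuse unit, the brass weight, the dropper bottle and the eraser as they are.

Things in the scene. Friction and masses are not known exactly. Their poses are not given: they have to be found in the camera images.
- red_base: Fixed grey base of the red carrier (both bases alike, in either place). Origin on the bench under the centre of the carrier's well, z up, yaw -0.2 to 0.3 rad. Plate 96 (x) x 192 x 8 mm, y -50 to +142. Well housing 52 (x) x 76 (y), top 40 mm above the bench, well floor 8 mm, lips at its y sides over the barbs. Lever block 70 x 50 mm at y = +105, top 33 mm, hinge barrel to 43 mm.
- red_lever (a joint): Switch lever on the red carrier's base, rad: 0 = leaning 0.5 rad to the base's -x (robot) side (on), 1.0 = leaning 0.5 rad to its +x (far) side (off, end stop). Starts at 0 to 0.15, stays where left. Pivot along the base's y at (0, 105, 30) mm of the base; about 1 N at the knob moves it.
- red_lever_tip (a point): Centre of the yellow ball knob (26 mm diameter) on that lever, 60 mm from the pivot on a 10 mm thick steel rod; 83 mm above the bench at either end of its throw, 90 mm when upright.
- red_carrier: Loose red fuse carrier, ~160 g, 80 mm tall, latched in its base, axes as the base's; origin under its centre, 8 mm above the bench when seated. Black plug 34 (x) x 28 (y) mm, z 0 to 31, sits 32 mm deep in the well (1 mm play); red head 46 (x) x 30 (y), z 33 to 80. A black catch on each y side: unless both are pressed in 3.5 mm or more, their barbs hold it.
- blue_base: Fixed grey base of the blue carrier (both bases alike, in either place). Origin on the bench under the centre of the carrier's well, z up, yaw -0.2 to 0.3 rad. Plate 96 (x) x 192 x 8 mm, y -50 to +142. Well housing 52 (x) x 76 (y), top 40 mm above the bench, well floor 8 mm, lips at its y sides over the barbs. Lever block 70 x 50 mm at y = +105, top 33 mm, hinge barrel to 43 mm.
- blue_lever (a joint): Switch lever on the blue carrier's base, rad: 0 = leaning 0.5 rad to the base's -x (robot) side (on), 1.0 = leaning 0.5 rad to its +x (far) side (off, end stop). Starts at 0 to 0.15, stays where left. Pivot along the base's y at (0, 105, 30) mm of the base; about 1 N at the knob moves it.
- blue_lever_tip (a point): Centre of the yellow ball knob (26 mm diameter) on that lever, 60 mm from the pivot on a 10 mm thick steel rod; 83 mm above the bench at either end of its throw, 90 mm when upright.
- blue_carrier: Loose blue fuse carrier, ~160 g, 80 mm tall, latched in its base, axes as the base's; origin under its centre, 8 mm above the bench when seated. Black plug 34 (x) x 28 (y) mm, z 0 to 31, sits 32 mm deep in the well (1 mm play); blue head 46 (x) x 30 (y), z 33 to 80. A black catch on each y side: unless both are pressed in 3.5 mm or more, their barbs hold it.
- red_catch_left (a joint): Catch on the red carrier's +y side, m pressed in: 0 = out (latched), 0.006 = fully in; spring 1.3 N out, 4.3 N in. Ribbed pad 24 mm wide (x), 40 mm tall, z 36 to 76 mm of the carrier, outer face 33 mm from the middle: 66 mm across both pads relaxed, 54 mm fully pinched. Seated, the pads' lower edges are 4 mm above the well housing.
- red_catch_right (a joint): The same on the carrier's -y side, positive inward.
- red_catch_left_pad (a point): Centre of the outer face of the left (+y) pad, 56 mm above the carrier's underside.
- red_catch_right_pad (a point): Centre of the outer face of the right (-y) pad, likewise.
- weight: Brass calibration weight, 25 mm diameter, 30 mm tall, loose; origin under its centre. Leave alone.
- dropper_bottle: Small brown dropper bottle, 34 mm diameter, 102 mm tall, loose; origin under its centre. Leave alone.
- eraser: Blue and white eraser 19 x 40 x 12 mm, loose; origin under its centre. Leave alone.

How it is judged:
By the outcome, as a careful person would: the job done as asked, in the order asked, and still so for the second after the job is handed in, while the arm keeps its last pose, push and grip.
It also fails if it takes over 43 s, if anything falls off the work surface, if the arm or the gripper's body presses on something with over 40 N, if the wrist force passes 120 N, or if a joint passes its speed limit or range.

## Working session

There is one attempt and no reset: what is moved stays moved. The work goes in short steps, Python scripts to look and compute and a tool call to move; the robot and the scene stay as the last step left them, time stands still between calls to the robot, and variables do not carry over. Pictures are saved under pics/ and viewed, at most 10 in all, crops included, and the job is handed in when it is done.

Besides the shell and the picture viewer there is one more tool, called after ">>>" in YAML: its name, and indented under it one key for each argument. send_rows: Moves the arm, as the interface text tells. Its arguments: {"type":"object","properties":{"plan":{"type":"array"}},"required":["plan"]}

```bash
mkdir -p pics; ls
python3 - <<'E'
from station import *
import cv2
print(read_state())
for n in("top","side"):
    im=read_camera(n); cv2.imwrite(f"pics/{n}0.png",im[:,:,::-1]); c=get_calibration(n); print(n,c)
E
```

```text
pics
{'time_s': 0.0, 'joint_pos': array([ 1.26029601e+00,  9.18821895e-02,  1.23188562e+00,  3.27245520e-05,
        1.81981601e+00, -5.67065735e-02]), 'joint_velocities': array([ 0.00127586,  0.00030368, -0.00049579,  0.00200575, -0.00043395,
        0.00079304]), 'tau': array([ 5.73885718e-04, -4.58719397e+01, -4.18031144e+01,  4.42904729e-05,
        1.12470289e-02,  9.46076625e-06]), 'tool_pos': array([0.15057031, 0.58055587, 0.25513701]), 'eef_rot': array([ 1.26552533e-01,  9.91959407e-01, -9.75950809e-04, -1.97361682e-04]), 'force': array([ 0.02942945, -0.77842922, -0.10200144]), 'torque': array([-0.00510585,  0.01219374,  0.00349037]), 'grasp_force': 0.0, 'gripper_width': 0.08565625544035727}
top {'fx': 581.8309989748792, 'fy': 581.8309989748792, 'cx': 319.61261542335404, 'cy': 231.04790513321873, 'k1': 0.03722482640693911, 'world_from_camera': array([[-0.01516966, -0.9864426 ,  0.16340404,  0.2715837 ],
       [-0.99979307,  0.01274915, -0.01585158, -0.08958926],
       [ 0.01355341, -0.16361069, -0.98643188,  1.6243765 ],
       [ 0.        ,  0.        ,  0.        ,  1.        ]])}
side {'fx': 527.3402694481483, 'fy': 527.3402694481483, 'cx': 311.8715729231438, 'cy': 240.2495953841038, 'k1': -0.013899988736691866, 'world_from_camera': array([[ 0.99931842, -0.02935554,  0.02238174,  0.47653492],
       [-0.03557542, -0.604026  ,  0.79617019, -1.04344213],
       [-0.00985285, -0.79642378, -0.60465865,  0.78146865],
       [ 0.        ,  0.        ,  0.        ,  1.        ]])}
```

View pics/top0.png

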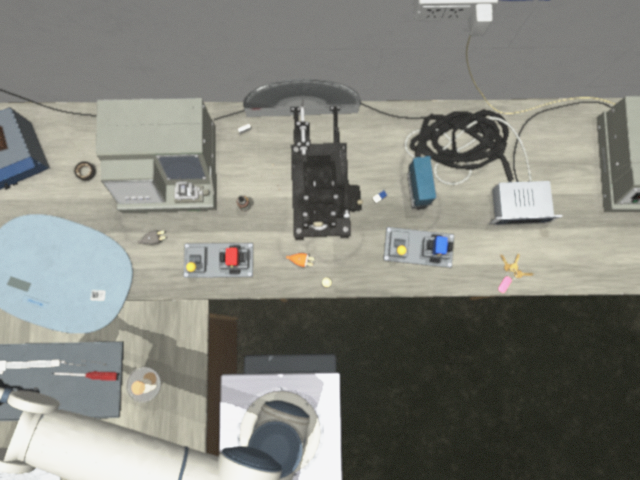

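View pics/side0.png

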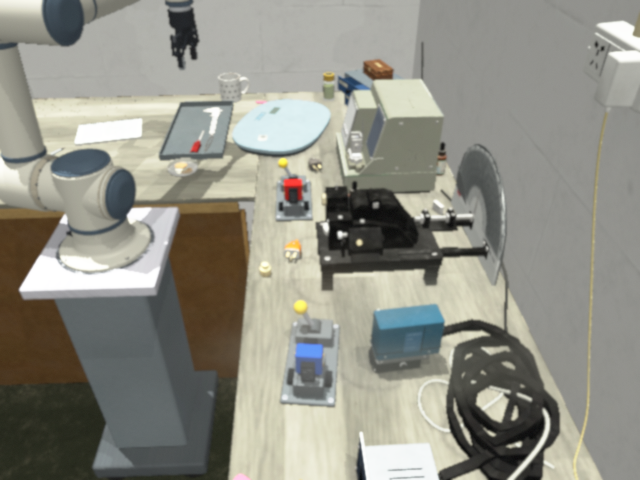

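Top view: the red carrier is at about (232,257), its knob at (191,267) and the grey plate around both. The blue unit is at (420,247). Side view: red head at about (292,190), knob at (283,162).

```bash
cat > h.py <<'E'
import numpy as np, cv2
from station import *
from scipy.spatial.transform import Rotation as R
def ray(c,uv):
    p=np.array([(uv[0]-c['cx'])/c['fx'],(uv[1]-c['cy'])/c['fy']]); s=p.copy()
    for _ in range(20): s=p/(1+c['k1']*(s@s))
    T=np.array(c['world_from_camera']); d=T[:3,:3]@np.r_[s,1]
    return T[:3,3],d/np.linalg.norm(d)
def plane(c,uv,z):
    o,d=ray(c,uv); return o+d*(z-o[2])/d[2]
def tri(c1,a,c2,b):
    o1,d1=ray(c1,a);o2,d2=ray(c2,b)
    t=np.linalg.lstsq(np.c_[d1,-d2],o2-o1,rcond=None)[0]
    p,q=o1+t[0]*d1,o2+t[1]*d2
    return (p+q)/2,np.linalg.norm(p-q)
def blobs(im,col,box=None,amin=15):
    h=cv2.cvtColor(im,cv2.COLOR_RGB2HSV); H,S,V=[h[...,i].astype(int) for i in range(3)]
    m={'red':((H<6)|(H>174))&(S>150)&(V>60),'yellow':(H>22)&(H<34)&(S>150)&(V>100)}[col].astype(np.uint8)
    if box: k=np.zeros_like(m);k[box[1]:box[3],box[0]:box[2]]=1;m*=k
    n,l,s,c=cv2.connectedComponentsWithStats(m)
    return [(c[i].round(1),s[i].tolist(),l==i) for i in range(1,n) if s[i][4]>=amin]
E
python3 - <<'E'
from h import *
I={n:cv2.imread(f"pics/{n}0.png")[:,:,::-1].copy() for n in("top","side")}
C={n:get_calibration(n) for n in I}
B={'top':(170,230,265,290),'side':(265,145,320,225)}
P={}
for n in I:
    for k in('red','yellow'):
        b=blobs(I[n],k,B[n]); print(n,k,[(x[0],x[1]) for x in b]); P[n,k]=max(b,key=lambda x:x[1][4])[0]
print('knob',tri(C['top'],P['top','yellow'],C['side'],P['side','yellow']),plane(C['top'],P['top','yellow'],.083))
print('red',tri(C['top'],P['top','red'],C['side'],P['side','red']),plane(C['top'],P['top','red'],.085))
# plate outline: contrast to bench
g=I['top'][230:290,170:265]; big=cv2.resize(g,None,fx=7,fy=7,interpolation=cv2.INTER_CUBIC)
s=cv2.resize(I['side'][140:230,255:335],None,fx=5,fy=5,interpolation=cv2.INTER_CUBIC)
o=np.zeros((430,665+0,3),np.uint8); o[:420]=big[:420,:665]
cv2.imwrite("pics/crop.png",o[:,:,::-1])
E
```

```text
top red [(array([231.3, 256.3]), [225, 248, 13, 17, 198])]
top yellow []Traceback (most recent call last):
  File "<stdin>", line 8, in <module>
ValueError: max() iterable argument is empty
```

```bash
sed -i "s/(H>22)&(H<34)&(S>150)&(V>100)/(H>17)\&(H<36)\&(S>140)\&(V>90)/" h.py
python3 - <<'E'
from h import *
I={n:cv2.imread(f"pics/{n}0.png")[:,:,::-1].copy() for n in("top","side")}
print(cv2.cvtColor(I['top'],cv2.COLOR_RGB2HSV)[267,188:195].tolist())
C={n:get_calibration(n) for n in I}
B={'top':(170,230,265,290),'side':(265,145,320,225)}
P={}
for n in I:
    for k in('red','yellow'):
        b=blobs(I[n],k,B[n]); print(n,k,[(x[0],x[1]) for x in b]); P[n,k]=max(b,key=lambda x:x[1][4])[0]
print('knob',tri(C['top'],P['top','yellow'],C['side'],P['side','yellow']),plane(C['top'],P['top','yellow'],.083))
print('red',tri(C['top'],P['top','red'],C['side'],P['side','red']),plane(C['top'],P['top','red'],.085))
g=I['top'][230:290,170:265]; big=cv2.resize(g,None,fx=7,fy=7,interpolation=cv2.INTER_CUBIC)
cv2.imwrite("pics/crop.png",big[:,:,::-1])
E
```

```text
[[30, 132, 245], [30, 129, 245], [30, 126, 245], [30, 128, 245], [29, 136, 244], [27, 146, 241], [26, 151, 228]]
top red [(array([231.3, 256.3]), [225, 248, 13, 17, 198])]
top yellow [(array([192.6, 266.7]), [190, 263, 5, 8, 19])]
side red [(array([292.5, 186.6]), [284, 178, 18, 22, 235])]
side yellow [(array([282.6, 163. ]), [279, 160, 8, 7, 46])]
knob (array([0.43539584, 0.22263451, 0.08549381]), np.float64(1.4254682294020508e-05)) [0.43565417 0.22313958 0.083     ]
red (array([0.46224163, 0.12295053, 0.07112943]), np.float64(0.002257911028656566)) [0.46166121 0.12117966 0.085     ]
```

View pics/crop.png

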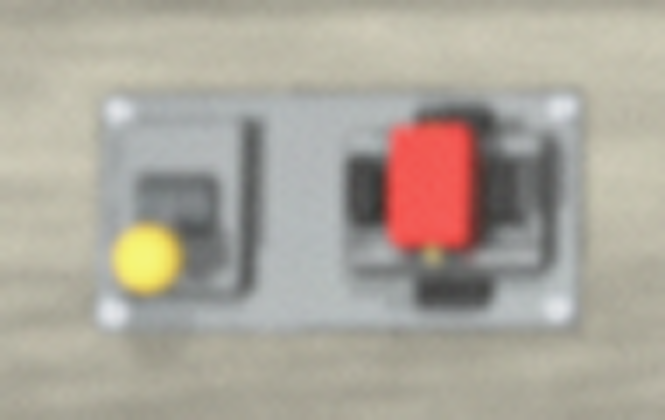

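The crop shows the plate with four pale corner screws at about (118,111), (562,106), (558,309) and (112,313). The knob is at (147,259) and the red head at (432,186), with black pads at its left and right.

Run:
```python
from h import *
C=get_calibration('top')
f=lambda x,y:((x+.5)/7-.5+170,(y+.5)/7-.5+230)
S=np.array([plane(C,f(*p),.009) for p in [(118,111),(562,106),(558,309),(112,313)]])
P=np.array([plane(C,f(*p),.008) for p in [(100,97),(578,92),(575,325),(98,325)]])
for Q in(S,P):
    c=Q.mean(0); v=(Q[0]-Q[1]+Q[3]-Q[2])/2; w=(Q[0]-Q[3]+Q[1]-Q[2])/2
    yaw=np.arctan2(-v[0],v[1]); print(c,np.linalg.norm(v),np.linalg.norm(w),yaw,np.arctan2(w[1],w[0]))
    r=np.array([[np.cos(yaw),-np.sin(yaw)],[np.sin(yaw),np.cos(yaw)]])
    print('base',c[:2]+r@[0,-.046],'knob@0',c[:2]+r@[-.0288,.059],'lever-frame knob',r.T@(plane(C,f(147,259),.084)[:2]-(c[:2]+r@[0,-.046])))
print(plane(C,f(147,259),.084),plane(C,f(432,186),.088))
s=read_state();print(R.from_quat(s['eef_rot']).as_matrix().round(4))
```

```text
[0.46269052 0.16876859 0.009     ] 0.17598392696647794 0.0808944645072332 -0.004011657233493031 -0.01048530358101579
base [0.46250598 0.12276896] knob@0 [0.43412744 0.22788365] lever-frame knob [-0.02696143  0.10539628]
[0.46285796 0.1688096  0.008     ] 0.18897294490798353 0.09215001009689154 -0.00889268992365012 0.0030959033126409896
base [0.4624489  0.12281142] knob@0 [0.43458376 0.22806337] lever-frame knob [-0.02741809  0.10522147]
[0.43596758 0.22827254 0.084     ] [0.46171044 0.12081084 0.088     ]
[[-9.680e-01  2.511e-01 -6.000e-04]
 [ 2.511e-01  9.680e-01 -1.700e-03]
 [ 1.000e-04 -1.800e-03 -1.000e+00]]
```

>>> send_rows:
  plan:
    - {"rz": -0.085, "hand": 255}
    - {"rz": -0.085, "hand": 255}
    - {"rz": -0.085, "hand": 255}
    - {"x": -2, "y": -2.9, "hand": 255}
    - {"x": -2, "y": -2.9, "hand": 255}
    - {"x": -2, "y": -2.9, "hand": 255}
    - {"x": -2, "y": -2.9, "hand": 255}
    - {"x": -2, "y": -2.9, "hand": 255}

```text
invalid input
```

>>> send_rows:
  plan:
    - {"x": -2, "y": -2.9, "hand": 255}
    - {"x": -2, "y": -2.9, "hand": 255}
    - {"x": -2, "y": -2.9, "hand": 255}
    - {"x": -2, "y": -2.9, "hand": 255}
    - {"x": -2, "y": -2.9, "hand": 255}
    - {"x": -2, "y": -2.9, "hand": 255}
    - {"hand": 255}
    - {"hand": 255}

```text
invalid input
```

>>> send_rows:
  plan:
    - {"x": 0, "y": 0, "z": 0, "rx": 0, "ry": 0, "rz": -0.085, "hand": 255}
    - {"x": 0, "y": 0, "z": 0, "rx": 0, "ry": 0, "rz": -0.085, "hand": 255}
    - {"x": 0, "y": 0, "z": 0, "rx": 0, "ry": 0, "rz": -0.085, "hand": 255}
    - {"x": -2, "y": -2.9, "z": 0, "rx": 0, "ry": 0, "rz": 0, "hand": 255}
    - {"x": -2, "y": -2.9, "z": 0, "rx": 0, "ry": 0, "rz": 0, "hand": 255}
    - {"x": -2, "y": -2.9, "z": 0, "rx": 0, "ry": 0, "rz": 0, "hand": 255}
    - {"x": -2, "y": -2.9, "z": 0, "rx": 0, "ry": 0, "rz": 0, "hand": 255}
    - {"x": -2, "y": -2.9, "z": 0, "rx": 0, "ry": 0, "rz": 0, "hand": 255}

```text
time_s: 0.77
tool_pos: [0.2513, 0.4344, 0.2556]
eef_rot: [-0.001, 1.0, -0.0, -0.0]
force: [-0.1, 0.2, 0.4]
gripper_width: 0.0001
grasp_force: 0.0
```

>>> send_rows:
  plan:
    - {"x": -2.3, "y": -3.4, "z": 0, "rx": 0, "ry": 0, "rz": 0, "hand": 255}
    - {"x": -2.3, "y": -3.4, "z": 0, "rx": 0, "ry": 0, "rz": 0, "hand": 255}
    - {"x": -2.3, "y": -3.4, "z": 0, "rx": 0, "ry": 0, "rz": 0, "hand": 255}
    - {"x": -2.3, "y": -3.4, "z": 0, "rx": 0, "ry": 0, "rz": 0, "hand": 255}
    - {"x": -2.3, "y": -3.4, "z": 0, "rx": 0, "ry": 0, "rz": 0, "hand": 255}
    - {"x": -2.2, "y": -3.4, "z": 0, "rx": 0, "ry": 0, "rz": 0, "hand": 255}
    - {"x": 0, "y": 0, "z": 3, "rx": 0, "ry": 0, "rz": 0, "hand": 255}
    - {"x": 0, "y": 0, "z": 3, "rx": 0, "ry": 0, "rz": 0, "hand": 255}

```text
time_s: 1.43
tool_pos: [0.3902, 0.2301, 0.1972]
eef_rot: [0.002, 1.0, 0.001, 0.002]
force: [-0.5, 1.1, -1.3]
gripper_width: -0.0
grasp_force: 0.0
```

Run:
```python
from h import *
s=read_state();print(s['tool_pos'],s['joint_pos'])
im=read_camera('wrist');c=get_calibration('wrist');print(c)
cv2.imwrite('pics/w1.png',im[:,:,::-1])
for k in('red','yellow'): print(k,[(b[0],b[1]) for b in blobs(im,k,None,150)])
```

```text
[0.39015517 0.23012669 0.19721459] [ 4.57965619e-01 -3.17979882e-01  1.71382712e+00 -2.70203034e-04
  1.74147681e+00 -1.10873935e+00]
{'fx': 414.10860253499226, 'fy': 414.10860253499226, 'cx': 321.76460979153666, 'cy': 237.59954852886872, 'k1': -0.060370570509175894, 'world_from_camera': array([[ 2.18111309e-03,  9.67945672e-01,  2.51150193e-01,
         3.23220955e-01],
       [ 9.99987091e-01, -9.58581702e-04, -4.98996201e-03,
         2.31387080e-01],
       [-4.58926415e-03,  2.51157834e-01, -9.67935267e-01,
         3.07200787e-01],
       [ 0.00000000e+00,  0.00000000e+00,  0.00000000e+00,
         1.00000000e+00]])}
red [(array([161.3, 334.4]), [128, 296, 69, 77, 3057])]
yellow []
```

View pics/w1.png

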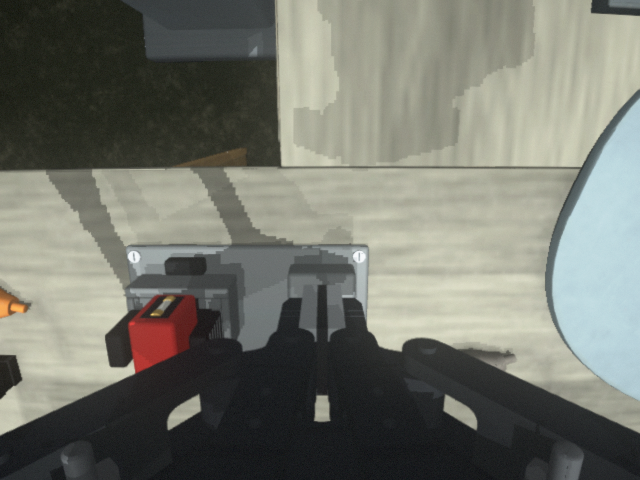

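The wrist view shows the two near plate screws at (134,257) and (359,257) and the red head at (161,334). The fingers hide the knob.

>>> send_rows:
  plan:
    - {"x": 0, "y": -0.1, "z": 3.3, "rx": 0, "ry": 0, "rz": 0, "hand": 255}
    - {"x": 0, "y": 0, "z": 3.3, "rx": 0, "ry": 0, "rz": 0, "hand": 255}
    - {"x": 0, "y": 0, "z": 3, "rx": 0, "ry": 0, "rz": 0, "hand": 255}
    - {"x": 0, "y": 0, "z": 0, "rx": 0, "ry": 0, "rz": 0, "hand": 255}
    - {"x": -1, "y": 0, "z": 0, "rx": 0, "ry": 0, "rz": 0, "hand": 255}
    - {"x": -1, "y": 0, "z": 0, "rx": 0, "ry": 0, "rz": 0, "hand": 255}
    - {"x": 0, "y": 0, "z": 0, "rx": 0, "ry": 0, "rz": 0, "hand": 255}

```text
time_s: 2.07
tool_pos: [0.4095, 0.2316, 0.1024]
eef_rot: [-0.001, 1.0, 0.0, 0.001]
force: [-0.3, 0.3, 0.1]
gripper_width: 0.0
grasp_force: 0.0
```

Run:
```python
from h import *
c={'fx': 414.10860253499226, 'fy': 414.10860253499226, 'cx': 321.76460979153666, 'cy': 237.59954852886872, 'k1': -0.060370570509175894, 'world_from_camera': np.array([[ 2.18111309e-03,  9.67945672e-01,  2.51150193e-01,3.23220955e-01],[ 9.99987091e-01, -9.58581702e-04, -4.98996201e-03,2.31387080e-01],[-4.58926415e-03,  2.51157834e-01, -9.67935267e-01,3.07200787e-01],[0,0,0,1]])}
print(plane(c,(134,257),.009),plane(c,(359,257),.009))
c=get_calibration('wrist');im=read_camera('wrist');st=read_camera('side')
for k in('red','yellow'): print(k,[(b[0],b[1]) for b in blobs(im,k,None,60)])
o=np.vstack([cv2.resize(st[100:240,200:360],None,fx=3,fy=3)]);cv2.imwrite('pics/s2.png',o[:,:,::-1])
```

```text
[0.41578056 0.08622316 0.009     ] [0.41572042 0.25786513 0.009     ]
red [(array([ 72.7, 379.5]), [12, 334, 124, 92, 4703])]
yellow [(array([321.7, 404.7]), [315, 395, 15, 20, 268])]
```

View pics/s2.png

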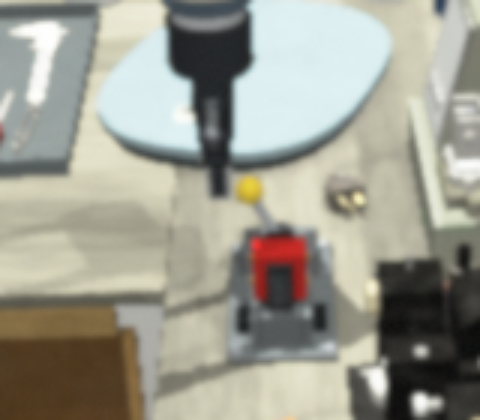

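The side crop shows the finger tips at about (217,190), just on the robot side of the yellow knob (249,189) and level with it.

>>> send_rows:
  plan:
    - {"x": 0, "y": -0.1, "z": 0.5, "rx": 0, "ry": 0, "rz": 0, "hand": 255}
    - {"x": -1, "y": 0, "z": 0, "rx": 0, "ry": 0, "rz": 0, "hand": 255}
    - {"x": -1, "y": 0, "z": 0, "rx": 0, "ry": 0, "rz": 0, "hand": 255}
    - {"x": -1, "y": 0, "z": 0, "rx": 0, "ry": 0, "rz": 0, "hand": 255}
    - {"x": -1, "y": 0, "z": 0, "rx": 0, "ry": 0, "rz": 0, "hand": 255}
    - {"x": -1, "y": 0, "z": 0, "rx": 0, "ry": 0, "rz": 0, "hand": 255}
    - {"x": 0, "y": 0, "z": 0, "rx": 0, "ry": 0, "rz": 0, "hand": 255}

```text
time_s: 2.75
tool_pos: [0.4593, 0.23, 0.0952]
eef_rot: [-0.0, 1.0, -0.0, 0.0]
force: [0.5, -0.3, 0.6]
gripper_width: 0.0003
grasp_force: 0.0
```

>>> send_rows:
  plan:
    - {"x": -0.4, "y": 0, "z": 0, "rx": 0, "ry": 0, "rz": 0, "hand": 255}
    - {"x": 0, "y": 0, "z": 0, "rx": 0, "ry": 0, "rz": 0, "hand": 255}

```text
time_s: 2.92
tool_pos: [0.4622, 0.2301, 0.095]
eef_rot: [-0.001, 1.0, -0.0, -0.0]
force: [0.5, 0.6, 1.0]
gripper_width: -0.0003
grasp_force: 0.0
```

>>> send_rows:
  plan:
    - {"x": -0.2, "y": 0, "z": 0, "rx": 0, "ry": 0, "rz": 0, "hand": 255}
    - {"x": 0, "y": 0, "z": 0, "rx": 0, "ry": 0, "rz": 0, "hand": 255}

```text
time_s: 3.08
tool_pos: [0.4639, 0.2302, 0.0951]
eef_rot: [-0.001, 1.0, -0.0, -0.0]
force: [-0.4, 1.1, -1.0]
gripper_width: 0.0001
grasp_force: 0.2
```

>>> send_rows:
  plan:
    - {"x": -0.3, "y": 0, "z": 0, "rx": 0, "ry": 0, "rz": 0, "hand": 255}
    - {"x": 0, "y": 0, "z": 0, "rx": 0, "ry": 0, "rz": 0, "hand": 255}

```text
time_s: 3.25
tool_pos: [0.4672, 0.2302, 0.0952]
eef_rot: [-0.001, 1.0, 0.0, -0.0]
force: [-0.0, -0.0, -0.2]
gripper_width: 0.0
grasp_force: 0.3
```

>>> send_rows:
  plan:
    - {"x": -0.2, "y": 0, "z": 0, "rx": 0, "ry": 0, "rz": 0, "hand": 255}
    - {"x": 0, "y": 0, "z": 0, "rx": 0, "ry": 0, "rz": 0, "hand": 255}

```text
time_s: 3.42
tool_pos: [0.4678, 0.2302, 0.0951]
eef_rot: [-0.001, 1.0, -0.0, -0.002]
force: [-6.9, -0.4, 1.5]
gripper_width: 0.0
grasp_force: 3.4
```

Run:
```python
from h import *
I={n:read_camera(n) for n in('top','side')}
C={n:get_calibration(n) for n in I}
print(read_state()['force'])
for n,B in {'top':(170,230,265,290),'side':(255,140,330,215)}.items():
    print(n,[(b[0],b[1]) for b in blobs(I[n],'yellow',B,6)])
o=cv2.resize(I['side'][100:240,200:360],None,fx=3,fy=3);cv2.imwrite('pics/s3.png',o[:,:,::-1])
```

```text
[-7.46959998 -0.33028573  1.72798532]
top []
side [(array([303.2, 162.9]), [300, 160, 8, 7, 47])]
```

View pics/s3.png

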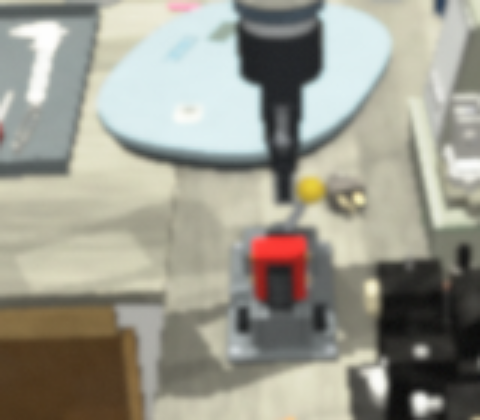

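The side crop shows the lever leaning to the far side, with the knob at (311,188) and the fingers touching it. The −7 N reading at the predicted x says it is on the end stop. I'll nudge it once more, back off and go above the carrier.

>>> send_rows:
  plan:
    - {"x": -0.1, "y": 0, "z": 0, "rx": 0, "ry": 0, "rz": 0, "hand": 255}
    - {"x": 0, "y": 0, "z": 0, "rx": 0, "ry": 0, "rz": 0, "hand": 255}
    - {"x": 1.5, "y": 0, "z": 0, "rx": 0, "ry": 0, "rz": 0, "hand": 255}
    - {"x": 2, "y": 0, "z": 0, "rx": 0, "ry": 0, "rz": 0, "hand": 255}
    - {"x": 0, "y": 0, "z": -3.5, "rx": 0, "ry": 0, "rz": 0, "hand": 255}
    - {"x": 0, "y": 0, "z": -3.5, "rx": 0, "ry": 0, "rz": 0, "hand": 255}
    - {"x": 0, "y": 0, "z": -3.5, "rx": 0, "ry": 0, "rz": 0, "hand": 0}
    - {"x": 0, "y": -3.5, "z": 0, "rx": 0, "ry": 0, "rz": 0, "hand": 0}

```text
time_s: 4.18
tool_pos: [0.4371, 0.1992, 0.2089]
eef_rot: [-0.003, 1.0, 0.003, 0.006]
force: [2.6, -0.3, 1.8]
gripper_width: 0.0234
grasp_force: 0.0
```

>>> send_rows:
  plan:
    - {"x": -1.1, "y": -3.5, "z": 0, "rx": 0, "ry": 0, "rz": 0, "hand": 0}
    - {"x": -1, "y": -3.5, "z": 0, "rx": 0, "ry": 0, "rz": 0, "hand": 0}
    - {"x": 0, "y": 0, "z": 0, "rx": 0, "ry": 0, "rz": 0, "hand": 0}
    - {"x": 0, "y": 0, "z": 0, "rx": 0, "ry": 0, "rz": 0, "hand": 0}
    - {"x": 0, "y": 0, "z": 0, "rx": 0, "ry": 0, "rz": 0, "hand": 0}
    - {"x": 0, "y": 0, "z": 0, "rx": 0, "ry": 0, "rz": 0, "hand": 0}

```text
time_s: 4.68
tool_pos: [0.4561, 0.126, 0.2003]
eef_rot: [-0.001, 1.0, 0.0, 0.0]
force: [-0.1, 0.2, 0.7]
gripper_width: 0.0852
grasp_force: 0.0
```

Run:
```python
from h import *
im=read_camera('wrist');C=get_calibration('wrist');s=read_state();print(s['tool_pos'],s['eef_rot'].round(4),s['gripper_width'])
cv2.imwrite('pics/w4.png',im[:,:,::-1])
for b in blobs(im,'red',None,300):print(b[0],b[1],plane(C,b[0],.088))
for n in('top','side'):
    t=read_camera(n);c=get_calibration(n)
    for b in blobs(t,'yellow',{'top':(170,230,265,290),'side':(255,140,330,215)}[n],6):print(n,b[0],b[1],plane(c,b[0],.085))
```

```text
[0.45602042 0.12616236 0.20030272] [-1.4e-03  1.0e+00  1.0e-04  0.0e+00] 0.0852125882896313
[319.7 248.5] [294, 203, 52, 86, 3857] [0.45974324 0.12590227 0.088     ]
side [303.2 162.9] [300, 160, 8, 7, 47] [0.49117593 0.22108892 0.085     ]
```

View pics/w4.png

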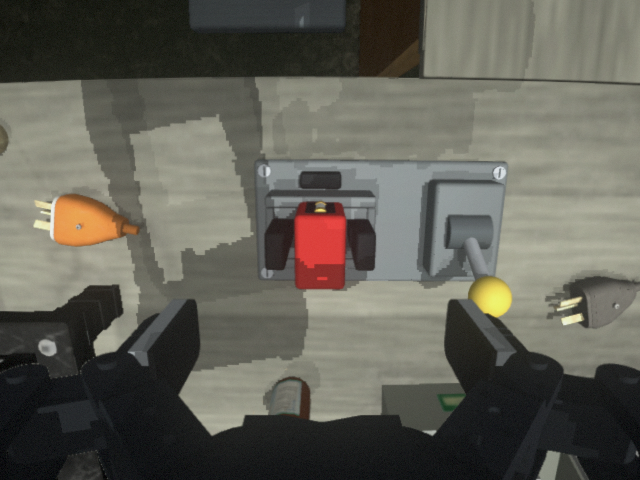

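The wrist view shows the red head at (320,248) with black catches at x≈265 to 375, and the screws at (264,171) and (500,172). The lever leans away with the knob at (490,297).

Run:
```python
from h import *
im=cv2.imread('pics/w4.png')[:,:,::-1].copy();C=get_calibration('wrist')
a,b,d=[plane(C,p,.009) for p in((264,171),(500,172.5),(266,272))]
print(a,b,d,'yaw',np.arctan2(-(b-a)[0],(b-a)[1]))
print('mid',(a+b)/2-[0,.046,0])
print('kn',plane(C,(490,297),.083))
m=blobs(im,'red',None,300)[0][2]
c=max(cv2.findContours(m.astype(np.uint8),0,1)[0],key=cv2.contourArea);print(cv2.minAreaRect(c))
g=cv2.cvtColor(im,cv2.COLOR_RGB2GRAY)
for r in(212,222,232,245,262):print(r,g[r,255:300].tolist(),g[r,340:382].tolist())
for u in(300,320,340):
    v=np.where(m[:,u])[0];print(u,v.min(),v.max(),plane(C,(u,v.min()),.088),plane(C,(u,v.max()),.088))
```

```text
[0.4231397  0.08394645 0.009     ] [0.42319109 0.26093228 0.009     ] [0.50267732 0.08295436 0.009     ] yaw -0.0002903762669343905
mid [0.42316539 0.12643937 0.009     ]
kn [0.49223602 0.23143287 0.083     ]
((319.5, 245.5), (85.0, 51.0), 90.0)
212 [86, 79, 87, 91, 96, 97, 95, 98, 96, 95, 86, 84, 92, 93, 93, 96, 93, 83, 65, 90, 128, 127, 119, 120, 119, 121, 120, 118, 119, 119, 120, 120, 120, 121, 116, 116, 115, 90, 73, 72, 70, 60, 51, 54, 53] [61, 57, 59, 68, 104, 125, 133, 134, 130, 133, 138, 153, 160, 157, 143, 137, 134, 134, 136, 135, 134, 133, 136, 137, 133, 134, 110, 97, 106, 122, 131, 130, 133, 132, 122, 111, 124, 132, 144, 150, 151, 153]
222 [94, 82, 81, 91, 96, 95, 95, 97, 95, 93, 82, 79, 91, 94, 92, 70, 43, 36, 36, 38, 35, 33, 32, 40, 37, 37, 36, 36, 36, 34, 36, 36, 35, 33, 33, 34, 34, 32, 40, 57, 79, 91, 98, 107, 112] [118, 116, 113, 108, 101, 84, 72, 49, 33, 37, 37, 37, 35, 39, 38, 36, 40, 39, 42, 38, 39, 41, 38, 36, 36, 38, 40, 40, 40, 58, 111, 129, 130, 129, 117, 123, 143, 150, 150, 150, 149, 150]
232 [99, 87, 81, 85, 92, 94, 94, 94, 96, 86, 59, 44, 36, 38, 37, 35, 33, 
[... 575 characters left out ...]
, 54, 54, 53, 57, 54, 55, 54, 53, 53, 53, 50, 50, 74, 134, 147, 150, 150, 148, 147]
262 [91, 92, 83, 75, 84, 92, 95, 94, 93, 81, 56, 38, 44, 44, 44, 43, 44, 43, 44, 44, 40, 40, 44, 42, 41, 40, 39, 33, 37, 34, 43, 79, 94, 95, 94, 95, 95, 96, 94, 77, 68, 64, 65, 69, 77] [107, 106, 101, 93, 81, 90, 102, 105, 105, 105, 106, 107, 104, 80, 54, 43, 44, 46, 46, 45, 49, 46, 47, 49, 46, 47, 42, 47, 46, 45, 46, 47, 45, 45, 63, 129, 145, 149, 148, 149, 147, 149]
300 204 288 [0.43352219 0.11470408 0.088     ] [0.48428783 0.11416353 0.088     ]
320 214 287 [0.4392473  0.12600551 0.088     ] [0.48360427 0.12609322 0.088     ]
340 204 287 [0.4334513  0.13728223 0.088     ] [0.4835688  0.13801426 0.088     ]
```

>>> send_rows:
  plan:
    - {"x": -0.6, "y": -0.05, "z": 0, "rx": 0, "ry": 0, "rz": 0, "hand": 0}
    - {"x": 0, "y": 0, "z": 2.4, "rx": 0, "ry": 0, "rz": 0, "hand": 0}
    - {"x": 0, "y": 0, "z": 2.5, "rx": 0, "ry": 0, "rz": 0, "hand": 0}
    - {"x": 0, "y": 0, "z": 2.5, "rx": 0, "ry": 0, "rz": 0, "hand": 0}
    - {"x": 0, "y": 0, "z": 2.5, "rx": 0, "ry": 0, "rz": 0, "hand": 0}
    - {"x": 0, "y": 0, "z": 2.5, "rx": 0, "ry": 0, "rz": 0, "hand": 0}
    - {"x": 0, "y": 0, "z": 0, "rx": 0, "ry": 0, "rz": 0, "hand": 0}
    - {"x": 0, "y": 0, "z": 0, "rx": 0, "ry": 0, "rz": 0, "hand": 0}

```text
time_s: 5.5
tool_pos: [0.4614, 0.1248, 0.0752]
eef_rot: [-0.001, 1.0, -0.0, -0.002]
force: [0.7, 0.2, 1.2]
gripper_width: 0.0854
grasp_force: 0.0
```

>>> send_rows:
  plan:
    - {"x": 0, "y": 0, "z": 0, "rx": 0, "ry": 0, "rz": 0, "hand": 40}
    - {"x": 0, "y": 0, "z": 0, "rx": 0, "ry": 0, "rz": 0, "hand": 50}
    - {"x": 0, "y": 0, "z": 0, "rx": 0, "ry": 0, "rz": 0, "hand": 50}
    - {"x": 0, "y": 0, "z": 0, "rx": 0, "ry": 0, "rz": 0, "hand": 50}

```text
time_s: 5.83
tool_pos: [0.463, 0.1248, 0.0779]
eef_rot: [-0.001, 1.0, 0.0, 0.001]
force: [-1.0, 0.1, 0.8]
gripper_width: 0.0686
grasp_force: 0.0
```

Run:
```python
from h import *
s=read_state();print(s['tool_pos'],s['force'],s['gripper_width'])
im=read_camera('wrist');cv2.imwrite('pics/w5.png',im[:,:,::-1])
```

```text
[0.46300805 0.12484567 0.07785159] [-0.99989054  0.05507043  0.778872  ] 0.06856935349388414
```

View pics/w5.png

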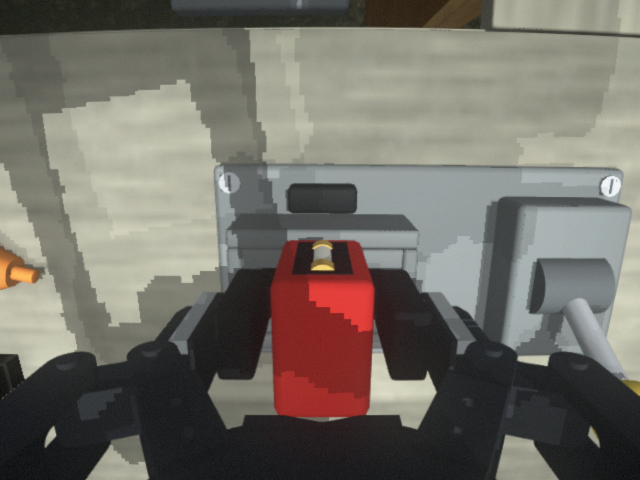

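The wrist view shows the open fingers beside both black catches, centred on the red head at (322,340). I'll close now.

>>> send_rows:
  plan:
    - {"x": 0, "y": 0, "z": 0, "rx": 0, "ry": 0, "rz": 0, "hand": 80}
    - {"x": 0, "y": 0, "z": 0, "rx": 0, "ry": 0, "rz": 0, "hand": 110}
    - {"x": 0, "y": 0, "z": 0, "rx": 0, "ry": 0, "rz": 0, "hand": 255}
    - {"x": 0, "y": 0, "z": 0, "rx": 0, "ry": 0, "rz": 0, "hand": 255}
    - {"x": 0, "y": 0, "z": 0, "rx": 0, "ry": 0, "rz": 0, "hand": 255}
    - {"x": 0, "y": 0, "z": 0, "rx": 0, "ry": 0, "rz": 0, "hand": 255}

```text
time_s: 6.38
tool_pos: [0.4633, 0.1249, 0.0796]
eef_rot: [-0.001, 1.0, 0.0, 0.002]
force: [-4.2, -1.1, 14.1]
gripper_width: 0.0464
grasp_force: 61.7
```

Run:
```python
from h import *
im=read_camera('wrist');t=read_camera('side');s=read_state();print(s['tool_pos'],s['force'],s['torque'],s['gripper_width'],s['grasp_force'])
a=cv2.resize(im[150:450,150:500],(490,420));b=cv2.resize(t[140:230,270:330],(280,420),interpolation=cv2.INTER_CUBIC)
cv2.imwrite('pics/w6.png',np.hstack([a,b])[:,:,::-1])
```

```text
[0.46331893 0.12489273 0.07961155] [-4.00479378 -1.2287338  13.28214572] [-0.24307711  0.70596101  0.00416338] 0.04676086869021929 61.65785193443298
```

View pics/w6.png

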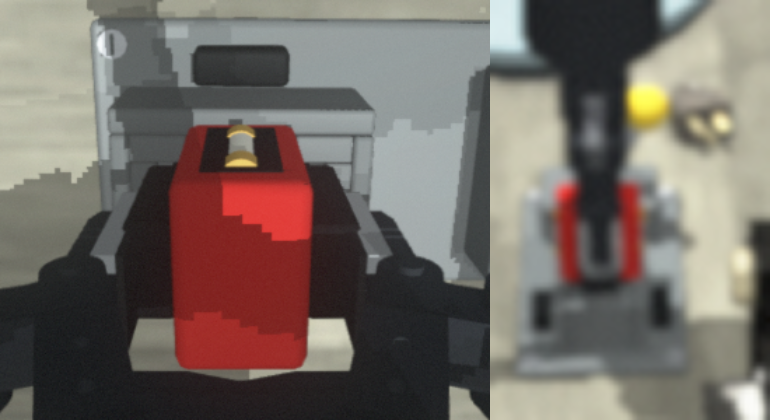

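The pads are squeezed close to the red head and the fingers are on the ribs; the low width reading is probably finger compliance. I'll lift gently and watch the force.

>>> send_rows:
  plan:
    - {"x": 0, "y": 0, "z": -0.3, "rx": 0, "ry": 0, "rz": 0, "hand": 255}
    - {"x": 0, "y": 0, "z": -0.3, "rx": 0, "ry": 0, "rz": 0, "hand": 255}
    - {"x": 0, "y": 0, "z": 0, "rx": 0, "ry": 0, "rz": 0, "hand": 255}

```text
time_s: 6.73
tool_pos: [0.4622, 0.1247, 0.0825]
eef_rot: [-0.001, 1.0, 0.0, 0.0]
force: [0.7, 0.9, -1.9]
gripper_width: 0.0461
grasp_force: 61.9
```

>>> send_rows:
  plan:
    - {"x": 0, "y": 0, "z": -0.4, "rx": 0, "ry": 0, "rz": 0, "hand": 255}
    - {"x": 0, "y": 0, "z": -0.5, "rx": 0, "ry": 0, "rz": 0, "hand": 255}
    - {"x": 0, "y": 0, "z": -0.5, "rx": 0, "ry": 0, "rz": 0, "hand": 255}
    - {"x": 0, "y": 0, "z": -0.6, "rx": 0, "ry": 0, "rz": 0, "hand": 255}
    - {"x": 0, "y": 0, "z": -0.8, "rx": 0, "ry": 0, "rz": 0, "hand": 255}
    - {"x": 0, "y": 0, "z": -0.8, "rx": 0, "ry": 0, "rz": 0, "hand": 255}
    - {"x": 0, "y": 0, "z": 0, "rx": 0, "ry": 0, "rz": 0, "hand": 255}

```text
time_s: 7.32
tool_pos: [0.4632, 0.1249, 0.1209]
eef_rot: [-0.001, 1.0, 0.0, 0.002]
force: [0.6, -0.5, -0.9]
gripper_width: 0.0464
grasp_force: 61.9
```

>>> send_rows:
  plan:
    - {"x": 0, "y": 0, "z": -1, "rx": 0, "ry": 0, "rz": 0, "hand": 255}
    - {"x": 0, "y": 0, "z": -1.5, "rx": 0, "ry": 0, "rz": 0, "hand": 255}
    - {"x": 0, "y": 0, "z": -1.5, "rx": 0, "ry": 0, "rz": 0, "hand": 255}
    - {"x": 0, "y": 0, "z": -1.5, "rx": 0, "ry": 0, "rz": 0, "hand": 255}
    - {"x": 0, "y": 0, "z": -1.5, "rx": 0, "ry": 0, "rz": 0, "hand": 255}
    - {"x": 0, "y": 0, "z": -1.5, "rx": 0, "ry": 0, "rz": 0, "hand": 255}
    - {"x": 0, "y": 0, "z": -1.5, "rx": 0, "ry": 0, "rz": 0, "hand": 255}
    - {"x": 0, "y": 0, "z": 0, "rx": 0, "ry": 0, "rz": 0, "hand": 255}

```text
time_s: 7.98
tool_pos: [0.4632, 0.1249, 0.2222]
eef_rot: [-0.001, 1.0, 0.001, 0.003]
force: [0.5, 0.0, -0.6]
gripper_width: 0.0458
grasp_force: 61.9
```

>>> send_rows:
  plan:
    - {"x": 0, "y": 0, "z": -0.5, "rx": 0, "ry": 0, "rz": 0, "hand": 255}
    - {"x": 0, "y": 0, "z": 0, "rx": 0, "ry": 0, "rz": 0, "hand": 255}
    - {"x": 0, "y": 0, "z": 0, "rx": 0, "ry": 0, "rz": 0, "hand": 255}
    - {"x": 0, "y": 0, "z": 0, "rx": 0, "ry": 0, "rz": 0, "hand": 255}
    - {"x": 0, "y": 0, "z": 0, "rx": 0, "ry": 0, "rz": 0, "hand": 255}
    - {"x": 0, "y": 0, "z": 0, "rx": 0, "ry": 0, "rz": 0, "hand": 255}

```text
time_s: 8.48
tool_pos: [0.462, 0.1246, 0.2226]
eef_rot: [-0.001, 1.0, -0.0, -0.001]
force: [-0.5, 0.5, -2.0]
gripper_width: 0.046
grasp_force: 61.9
```

Run:
```python
from h import *
im=read_camera('wrist');t=read_camera('side');s=read_state();print(s['tool_pos'],s['force'],s['gripper_width'],s['grasp_force'])
for n,k,B in(('side','red',(255,100,340,225)),('side','yellow',(255,140,330,215))):print(k,[(b[0],b[1]) for b in blobs(t,k,B)])
a=cv2.resize(im[150:450,150:500],(490,420));b=cv2.resize(t[110:230,260:340],(280,420),interpolation=cv2.INTER_CUBIC)
cv2.imwrite('pics/w7.png',np.hstack([a,b])[:,:,::-1])
```

```text
[0.46209322 0.1246458  0.22289228] [ 0.85259952  0.65127557 -1.36431525] 0.046458351837358 61.89594268798828
red [(array([283.8, 139. ]), [282, 129, 5, 21, 53]), (array([297.3, 138.8]), [296, 129, 4, 21, 49])]
yellow [(array([303. , 162.9]), [299, 160, 9, 7, 49])]
```

View pics/w7.png

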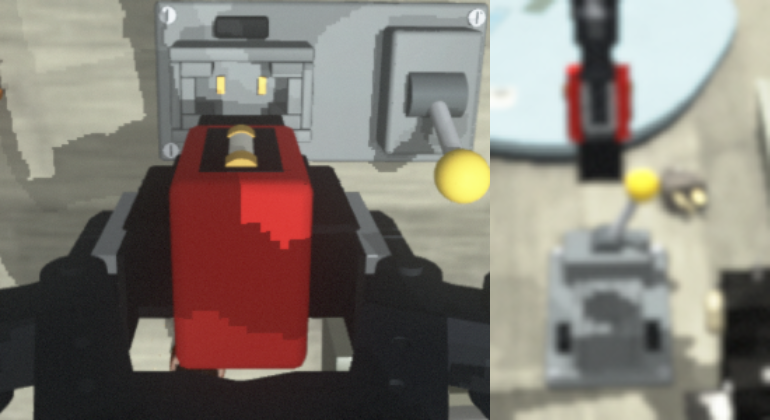

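The carrier is out and upright about 140 mm above its seat, the well is empty, and the lever is still fully over (side-view knob unchanged at (303,163)).

```bash
python3 -c "
from station import *
print(finish_job())"
```

```text
the job is handed in; nothing more can be done
None
```

The yellow lever on the red base was thrown to its far end stop first; the red carrier was then drawn out by its two pinched catches and handed in held upright and still, about 140 mm above its seat, 8.5 s into the 43 s limit.

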